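# Load the nodule plugs and close the density cell with its bayonet cap

### The arm

A 6-joint arm with a two-finger parallel gripper is mounted at the origin on the work surface. World frame = base frame: x ahead of the robot, y to its left, z up, the work surface at z = 0. Lengths are in m, angles in rad, forces in N, time in s.
With the tool pointing down it reaches from about 0.35 to 0.95 m from the base axis. Payload 17.4 kg.
Tool frame: the origin (TCP) lies on the centre line of the jaws, within the pads' length; the fingertips stand robot.tip_extent ahead of it and the grasp point (between the pads) lies 6 mm ahead of it (robot.tip_extent is the distance from the TCP to the fingertips, in m); z points along the fingers, y is the line along which they close (so a half turn about z gives the same grasp; the last joint's range is limited). The gripper opens to 93 mm and grips with 3 to 60 N. Pads are 15 mm wide; open, the fingers measure 128 mm over their backs; the gripper's body (75 mm by 188 mm) begins 65 mm behind the grasp point.
Start: joints at [-1.16, 0.116, 1.442, -0, 1.584, -0.038], TCP at [0.293, -0.608, 0.244] pointing down, gripper open.
Joint ranges: [-2.83, 2.83], [-0.83, 2.19], [0.07, 2.5], [-1.14, 4.28], [0.01, 3], [-2.97, 2.97]. Speed limits (rad/s): [1.89, 1.89, 2.22, 3.14, 3.14, 3.14].

### API

Orientations are given as a unit quaternion [w, x, y, z].
In Python, from cell import telemetry, imaging, ticket, robot gives the robot as it stands.
- The arm moves only by the tool servo_tool, never from a script. Its arguments are lists of equal length, an entry for each row: "angular": the turn, a rotation vector about the world's x, y, z in rad, a list of three; "linear": the shift along the world's x, y, z in cm, a list of three; "grip": the opening, from 0 (shut) to 1 (fully open). A call has 1 to 8 rows; each row is the pose to reach, as a shift and turn from the pose commanded when the call began; what a row does not reach only later rows make up. A row lasts 1/8 s, in which the tool goes at most 62.5 mm and 10.7 degrees, less where a joint would pass 70% of its speed; a pose out of reach is approached as far as the arm can. A call with a gripper value outside its range is refused whole. The fingers move at their own pace and stop on an object; "newtons" is the grip in N (left out, the last holds). Time passes only in rows, so rows that repeat a pose let the fingers close. It gives the time, the measured TCP pose, the force, the opening and the grip force at its end, in the units of the state.
- telemetry.get_state(): the state, without advancing time (a new reading comes with each control period).
- imaging.grab_frame(name): name is "scene" or "side" or "wrist"; returns a dict with "img" (384x512x3 uint8, red, green, blue), "fx", "fy", "cx", "cy" (pixels), "world_from_camera" (4x4, takes a point from camera to world coordinates); the wrist camera has in their place "hand_eye" (4x4, takes a point from camera to tool coordinates, whose origin is the TCP and whose axes are the flange's). Camera axes: x right, y down, z forward; pixel columns grow to the right and rows downward; lengths in m; the calibration is good to about 2 mm. A picture is of the moment at which its call begins: read the wrist's pose just before it. There is no depth.
- ticket.sign_off(): hands the job in; it is judged then, once.
The state is a dict: "time_s": time; "q": joint angles; "joint_velocities": joint speeds; "joint_efforts": joint torques, N m; "tcp_pos": TCP position; "orientation": TCP orientation; "force": force on the tool from outside, world axes, zero at the start; "ft_torque": the same for the moment, N m; "width": opening from 0.0 (shut) to 1.0 (fully open); "finger_force": force on a finger pad.
Only numpy, scipy, OpenCV 4.12 (cv2) and the standard library are available. Lean on these libraries where they do the work, as an engineer would, in place of code of your own. Each camera call takes 0.05 s, during which the arm holds its last target. There are 200 camera calls.

### The job

Set up the next density run: stand the short rock plug from the white tray in the rack pocket marked with one dot, and after it the long plug in the pocket marked with two dots, each upright and down on the pocket floor. Then take the bayonet cap from its stand, push it into the collar of the measuring cell with its lugs through the slots, turn it a quarter turn clockwise (seen from above) under the collar while pressing against the spring, and finish with the gripper still holding the cap pressed fully home, its flange flat on the collar; do not let go. Leave the plug already in the rack and the nodules in the tray where they are.

Things in the scene. Friction and masses are not known exactly. Their poses are not given: they have to be found in the camera images.
- plug_short: short dark rock plug, an upright cylinder 24 mm in diameter and 50 mm tall, 50 g, standing on the floor (4 mm above the table) of the white tray; the two plugs may stand in either half of the tray. Origin at the centre of its underside, z up its axis.
- plug_long: long dark rock plug, same 24 mm diameter and material but 75 mm tall, 75 g, standing in the same white tray. Origin at the centre of its underside, z up its axis.
- tray: shallow white plastic tray, fixed, 180 (x) x 250 (y) mm outside, walls 4 mm thick and 18 mm tall, floor 4 mm thick; origin at the centre of its underside. Around the plugs in it lie the four nodules, none closer than 35 mm (surface) to a plug's centre.
- rack: fixed aluminium block 56 (x) x 140 (y) x 32 (z) mm, origin under its centre, at any yaw. Three round pockets in a row along y, 45 mm apart, 27 mm across (1.5 mm play all round a plug), 25 mm deep (floor 7 mm above the table), 2 mm chamfer. Black dots beside each on the -x side: one at the -y end, two in the middle, three at the +y end.
- stand: fixed grey tube 64 mm across and 45 mm tall, open on top, in which the cap starts upright at any yaw, its flange resting on the rim; 3 mm play round the lugs. Origin under its centre.
- cell: fixed white case 180 (x) x 170 (y) mm, 70 mm tall, with a low grey panel along its +x edge up to 99 mm; origin under its centre. On it, 30 mm towards -x, a steel collar 66 mm across up to 116 mm, with a 31 mm bore and two slots 14 mm wide along +x and -x through its 7 mm thick top (0.15 rad of play for a lug). Inner stops allow about 100 degrees clockwise, seen from above, and few the other way.
- pocket1 (a point): centre of the mouth of the rack pocket marked with one dot, at the rack's -y end, 32 mm above the table. Axes are the rack's.
- pocket2 (a point): centre of the mouth of the middle pocket, marked with two dots, 32 mm above the table. Axes are the rack's.
- pocket3 (a point): centre of the mouth of the three-dot pocket at the rack's +y end, which already holds a plug.
- plug_stored: dark rock plug 24 mm in diameter, 60 mm tall, already standing in the three-dot pocket (its floor is 7 mm above the table, so its top is at 67 mm); to be left there. Origin at the centre of its underside.
- cap: bayonet cap, 150 g. Flange disc 60 mm across, 6 mm thick; on it a black grip bar 46 mm long (cap x), 14 mm wide (y), rising from 6 to 34 mm above the flange's underside. Below: stem 28 mm across, 26 mm long, last 7 mm tapering to 18 mm; two lugs along +x and -x (parallel to the bar), 8 mm wide, out to 23 mm from the axis, 11 to 17 mm below the flange. Origin: axis, flange's underside; z up.
- mouth (a point): centre of the collar's top face, 116 mm above the table; axes those of the cell: z up, entry slots along x. The cap enters with its bar along x. The stem meets the plunger with the flange 10 mm above the collar; below 4 mm the lugs are under the top and the cap turns; home, the flange lies on the collar. Turned clockwise a quarter, the bar lies along y. Let go there, it springs up 4 mm.
- plunger (a joint): spring plunger in the collar, m of downward travel: 0 at rest, about 0.006 with the cap locked but not pressed, about 0.010 with the cap fully home. The spring pushes up with about 5 N at 0 and 14 N at 0.010.
- nodule1: loose nodule, a lumpy dark stone about 26 mm across and 20 mm tall, lying in the white tray; to be left where it is
- nodule2: loose nodule, a lumpy dark stone about 26 mm across and 20 mm tall, lying in the white tray; to be left where it is
- nodule3: loose nodule, a lumpy dark stone about 26 mm across and 20 mm tall, lying in the white tray; to be left where it is
- nodule4: loose nodule, a lumpy dark stone about 26 mm across and 20 mm tall, lying in the white tray; to be left where it is
Mind the look-alikes: they are no part of the job. Of the things that look like the rack, take the one that is farthest from the robot's base at the start.

How it is judged:
By the outcome, as a careful person would: the job done as asked, in the order asked, and still so for the second after the job is handed in, while the arm keeps its last pose, push and grip.
It also fails if it takes over 72 s, if anything falls off the work surface, if the arm or the gripper's body presses on something with over 40 N, if the wrist force passes 120 N, or if a joint passes its speed limit or range.

## Working session

There is one attempt and no reset: what is moved stays moved. The work goes in short steps, Python scripts to look and compute and a tool call to move; the robot and the scene stay as the last step left them, time stands still between calls to the robot, and variables do not carry over. Pictures are saved under pics/ and viewed, at most 10 in all, crops included, and the job is handed in when it is done.

Besides the shell and the picture viewer there is one more tool, called after "Request:" by a JSON object that holds its "method" and its "body", one argument or row to a line. servo_tool: Moves the arm, as the interface text tells. Its arguments: {"type":"object","properties":{"angular":{"type":"array"},"linear":{"type":"array"},"grip":{"type":"array"},"newtons":{"type":"number"}},"required":["angular","linear","grip"]}

```bash
mkdir -p pics
cat > h.py <<'E'
import numpy as np, cv2, json
from cell import telemetry, imaging, ticket, robot
from scipy.spatial.transform import Rotation as R
def grab(name, tag):
    s=telemetry.get_state(); f=imaging.grab_frame(name)
    if name=="wrist":
        w,x,y,z=s["orientation"]; T=np.eye(4); T[:3,:3]=R.from_quat([x,y,z,w]).as_matrix(); T[:3,3]=s["tcp_pos"]
        M=T@np.array(f["hand_eye"])
    else: M=np.array(f["world_from_camera"])
    np.savez(f"{tag}.npz",img=f["img"],M=M,k=[f["fx"],f["fy"],f["cx"],f["cy"]])
    cv2.imwrite(f"pics/{tag}.png",f["img"][:,:,::-1]); return f["img"],M
def ray(tag,u,v):
    d=np.load(tag+".npz"); fx,fy,cx,cy=d["k"]; M=d["M"]
    return M[:3,3], M[:3,:3]@np.array([(u-cx)/fx,(v-cy)/fy,1])
def atz(tag,u,v,z):
    o,d=ray(tag,u,v); return o+d*(z-o[2])/d[2]
def tri(*obs):
    A=np.zeros((3,3));b=np.zeros(3);L=[]
    for t,u,v in obs:
        o,d=ray(t,u,v); d=d/np.linalg.norm(d); P=np.eye(3)-np.outer(d,d); A+=P;b+=P@o; L.append((P,o))
    p=np.linalg.solve(A,b); return p,[float(np.linalg.norm(P@(p-o))) for P,o in L]
def proj(tag,p):
    d=np.load(tag+".npz"); fx,fy,cx,cy=d["k"]; q=np.linalg.inv(d["M"])@np.append(p,1); return fx*q[0]/q[2]+cx, fy*q[1]/q[2]+cy
E
python3 - <<'E'
from h import *
a,M1=grab("scene","scene0"); b,M2=grab("side","side0")
c,M3=grab("wrist","wrist0")
print(M1.round(3),M2.round(3),M3.round(3),robot.tip_extent,telemetry.get_state())
cv2.imwrite("pics/both.png",cv2.resize(np.vstack([a,b])[:,:,::-1],None,fx=.78,fy=.78))
big=lambda i:cv2.resize(i[:,:,::-1],(800,600),interpolation=cv2.INTER_CUBIC)
cv2.imwrite("pics/s_big.png",big(a));cv2.imwrite("pics/d_big.png",big(b))
E
```

```text
[[ 0.676  0.598 -0.431  0.924]
 [ 0.737 -0.538  0.409 -0.409]
 [ 0.014 -0.594 -0.804  1.078]
 [ 0.     0.     0.     1.   ]] [[-0.826 -0.402  0.395 -0.218]
 [-0.563  0.61  -0.557  0.966]
 [-0.017 -0.683 -0.73   1.226]
 [ 0.     0.     0.     1.   ]] [[ 0.434 -0.875 -0.216  0.352]
 [-0.901 -0.422 -0.103 -0.58 ]
 [-0.001  0.239 -0.971  0.385]
 [ 0.     0.     0.     1.   ]] 0.025 {'time_s': 0.15, 'q': array([-1.15976228e+00,  1.16386763e-01,  1.44208702e+00, -3.67661622e-05,
        1.58402325e+00, -3.77981925e-02]), 'joint_velocities': array([-0.00084982, -0.00129848, -0.00148143, -0.00050359, -0.00119251,
        0.00031216]), 'joint_efforts': array([ 7.81389663e-04, -7.21761060e+01, -6.22949052e+01,  7.79521465e-02,
        2.25025410e-02, -4.29481133e-05]), 'tcp_pos': array([ 0.29282322, -0.60803177,  0.24308277]), 'orientation': array([-4.40929619e-04,  9.74924161e-01,  2.22536909e-01, -1.01960472e-04]), 'force': array([ 0.36461091, -1.04833557, -0.0425095 ]), 'ft_torque': array([ 0.02111241, -0.00866117, -0.02231651]), 'finger_force': 0.0, 'width': 0.9969458196113956}
```

View pics/s_big.png

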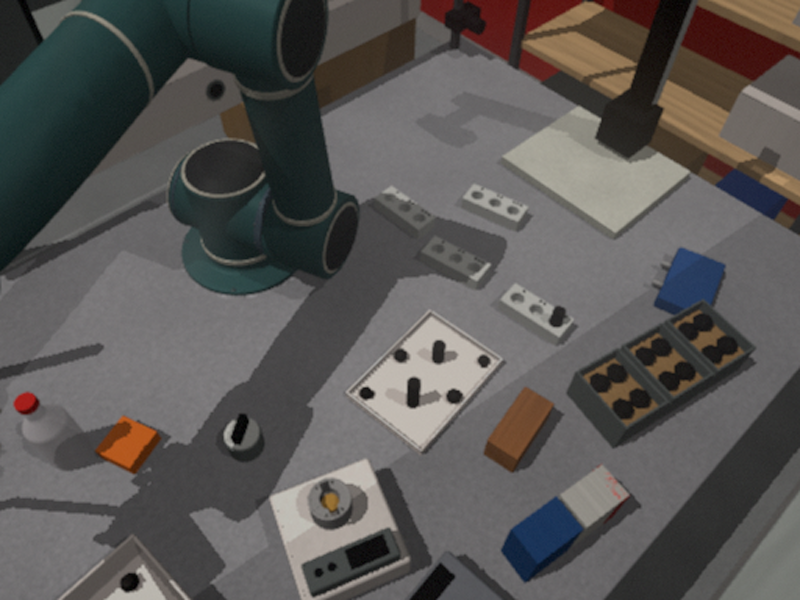

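View pics/d_big.png

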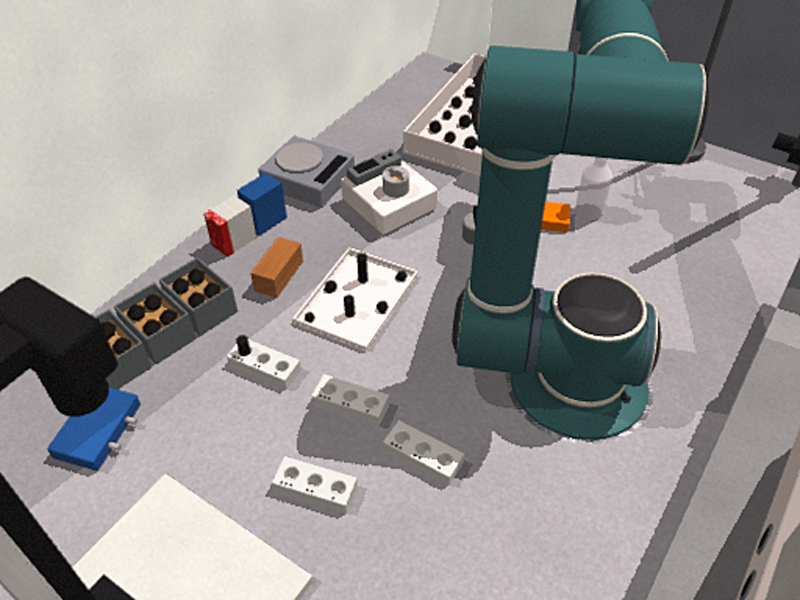

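The scene view (enlarged ×1.5625) shows:
- The tray, with the short plug's top at about (439,343) and the long plug's at about (413,380).
- The rack holding the stored plug near (538,310).
- The cap and stand at (240,430), and the cell collar at (330,500).

In the side view (same enlargement), the plug tops are at (349,297) and (362,257), the rack is at (264,358), and the collar is at (397,172). The cap is hidden behind the arm.

Run:
```python
from h import *
k=.64
def t(n,a,b): print(n,*[np.round(x,4) for x in tri(("scene0",a[0]*k,a[1]*k),("side0",b[0]*k,b[1]*k))])
t("short",(439,343),(349,297)); t("long",(413,380),(362,257))
t("stored",(558,309),(242,338)); t("pock mid",(538,305),(264,358)); t("pock end",(519,297),(283,367))
t("collar",(330,498),(397,172))
for n,p,z in [("cap",(240,418),.079),("rackA",(496,205),.032),("rackB",(455,260),.032),("rackC",(405,208),.032),("target",(538,305),.032)]:
    q=atz("scene0",p[0]*k,p[1]*k,z); print(n,q.round(3),np.hypot(q[0],q[1]).round(3))
for n,p in [("tray corners",(432,311)),("",(502,358)),("",(420,449)),("",(346,390))]: print(n,atz("scene0",p[0]*k,p[1]*k,.018).round(3))
for n,p in [("cell corners top",(272,494)),("",(370,462)),("",(410,556))]: print(n,atz("scene0",p[0]*k,p[1]*k,.07).round(3))
s=telemetry.get_state();w,x,y,z=s["orientation"];print(R.from_quat([x,y,z,w]).as_matrix().round(3)); 
print(np.load("wrist0.npz")["k"], "hand_eye",np.round(imaging.grab_frame("wrist")["hand_eye"],3))
```

```text
short [0.4907 0.1075 0.0545] [0.0018 0.0018]
long [0.525  0.0086 0.0759] [0.001 0.001]
stored [0.5952 0.327  0.0675] [0.0003 0.0003]
pock mid [0.5486 0.3262 0.0345] [0.0042 0.0042]
pock end [0.5065 0.3186 0.0264] [0.0044 0.0044]
collar [ 0.6026 -0.2419  0.1159] [0.0042 0.0042]
cap [ 0.385 -0.258  0.079] 0.464
rackA [0.305 0.476 0.032] 0.565
rackB [0.357 0.291 0.032] 0.461
rackC [0.175 0.317 0.032] 0.362
target [0.551 0.331 0.032] 0.643
tray corners [0.413 0.17  0.018]
 [0.582 0.193 0.018]
 [ 0.611 -0.052  0.018]
 [ 0.435 -0.073  0.018]
cell corners top [ 0.524 -0.295  0.07 ]
 [ 0.588 -0.145  0.07 ]
 [ 0.74  -0.198  0.07 ]
[[ 0.901  0.434 -0.   ]
 [ 0.434 -0.901  0.001]
 [-0.    -0.001 -1.   ]]
[305.60262018 305.60262018 259.14330565 192.5965921 ] hand_eye [[ 0.    -0.971 -0.239  0.065]
 [ 1.     0.001 -0.     0.   ]
 [ 0.    -0.239  0.971 -0.142]
 [ 0.     0.     0.     1.   ]]
```

Request:
{"method": "servo_tool", "body": {
  "angular": [
    [0,0,0],
    [0,0,0],
    [0,0,0],
    [0,0,0],
    [0,0,0],
    [0,0,0],
    [0,0,0]
  ],
  "linear": [
    [1.8,6,1],
    [3.6,12,2],
    [5.4,18,3],
    [7.2,24,4],
    [9,30,5],
    [10.7,35.8,5.7],
    [10.7,35.8,5.7]
  ],
  "grip": [1,1,1,1,1,1,1]
}}

```text
time_s: 1.08
tcp_pos: [0.4007, -0.2473, 0.3017]
orientation: [0.001, 0.974, 0.225, 0.001]
force: [-0.5, -0.7, -0.6]
width: 0.998
finger_force: 0.0
```

```bash
python3 -c "
from h import *
grab('wrist','w1'); print(telemetry.get_state()['tcp_pos'])"
```

```text
[ 0.4003819  -0.24860352  0.3012366 ]
```

Request:
{"method": "servo_tool", "body": {
  "angular": [
    [0,0,0],
    [0,0,0],
    [0,0,0],
    [0,0,0],
    [0,0,0],
    [0,0,0]
  ],
  "linear": [
    [2.5,5,0],
    [5,10,0],
    [7.5,15,0],
    [10,20,0],
    [11,23,0],
    [11,23,0]
  ],
  "grip": [0.6,0.6,0.6,0.6,0.6,0.6]
}}

```text
time_s: 1.88
tcp_pos: [0.5105, -0.0198, 0.2998]
orientation: [-0.0, 0.975, 0.223, -0.001]
force: [0.6, -0.1, 0.3]
width: 0.603
finger_force: 0.0
```

```bash
python3 -c "
from h import *
grab('wrist','w2'); grab('scene','scene1'); grab('side','side1'); print(telemetry.get_state()['tcp_pos'])
a=cv2.imread('pics/w1.png');b=cv2.imread('pics/w2.png')
cv2.imwrite('pics/w12.png',cv2.resize(np.vstack([a,b]),None,fx=.78,fy=.78))
"
```

```text
[ 0.5098204  -0.0214992   0.30036015]
```

Request:
{"method": "servo_tool", "body": {
  "angular": [
    [0,0,0],
    [0,0,0],
    [0,0,0],
    [0,0,0]
  ],
  "linear": [
    [0,5,0],
    [0,10,0],
    [0,14,0],
    [0,14,0]
  ],
  "grip": [0.6,0.6,0.6,0.6]
}}

```text
time_s: 2.52
tcp_pos: [0.5099, 0.1204, 0.3005]
orientation: [-0.0, 0.975, 0.223, -0.0]
force: [0.2, -0.7, 0.3]
width: 0.604
finger_force: 0.0
```

```bash
python3 -c "
from h import *
grab('wrist','w3'); grab('scene','scene2'); print(telemetry.get_state()['tcp_pos'])
a=cv2.imread('pics/w2.png');b=cv2.imread('pics/w3.png');c=cv2.imread('pics/w1.png')
f=lambda i:cv2.resize(i,(400,300),interpolation=cv2.INTER_AREA)
cv2.imwrite('pics/quad.png',np.vstack([np.hstack([f(c),f(a)]),np.hstack([f(b),f(cv2.imread('pics/side1.png'))])]))
"
```

```text
[0.50998726 0.11871979 0.30062735]
```

View pics/quad.png

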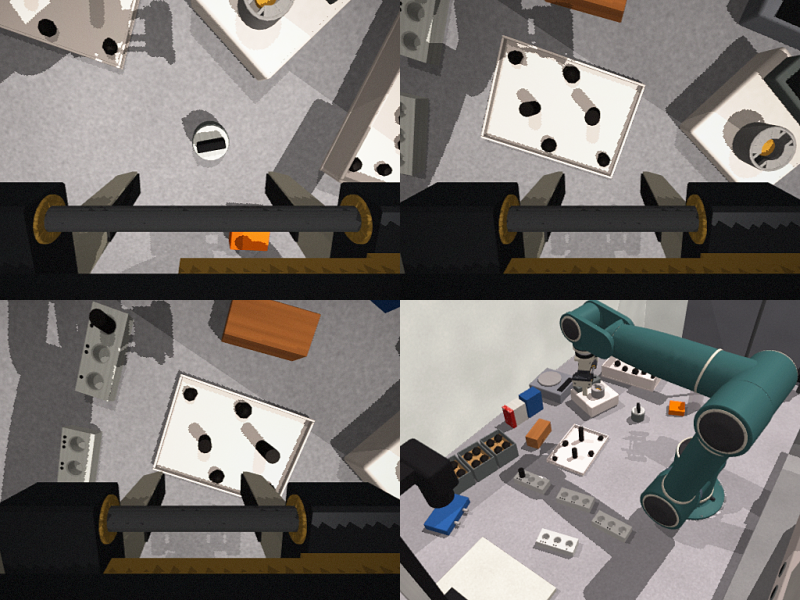

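The quad shows:
- **w1:** the cap at about (210,140), with its bar nearly horizontal in the picture.
- **w2:** the plugs at (130,108) and (192,116), and the collar at (373,148).
- **w3:** the target rack, with the stored plug at (103,320) and the free pockets at (98,352) and (92,380). The plugs are at (204,444) and (267,452).

Next I'll enlarge crops of these.

```bash
cat > tiles.py <<'E'
from h import *
def tiles(out,L,w,h,s,ncol,gam=.5):
    T=[]
    for t,u,v in L:
        im=cv2.imread(f'pics/{t}.png'); u0,v0=int(u-w//2),int(v-h//2)
        im=cv2.copyMakeBorder(im,100,100,100,100,cv2.BORDER_CONSTANT)
        c=im[v0+100:v0+h+100,u0+100:u0+w+100]; c=cv2.resize(c,(w*s,h*s),interpolation=cv2.INTER_CUBIC)
        c=(255*(c/255.)**gam).astype(np.uint8)
        for i in range(0,w,10): cv2.line(c,(i*s,0),(i*s,6 if i%50 else 14),(0,0,255),1)
        for i in range(0,h,10): cv2.line(c,(0,i*s),(6 if i%50 else 14,i*s),(0,0,255),1)
        cv2.putText(c,f"{t} {u0},{v0}",(16,14),0,.4,(0,0,255),1); T.append(c)
    cv2.imwrite(out,np.vstack([np.hstack(T[i:i+ncol]) for i in range(0,len(T),ncol)]))
E
python3 - <<'E'
from tiles import *
tiles('pics/t1.png',[('w2',166,138),('w2',246,148),('w2',477,189),('w3',261,184),('w3',342,195),('w1',269,179)],66,74,4,3,.45)
tiles('pics/t2.png',[('w3',130,70),('scene2',346,200)],80,110,5,2,.6)
E
```

```text
(no output)
```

View pics/t1.png

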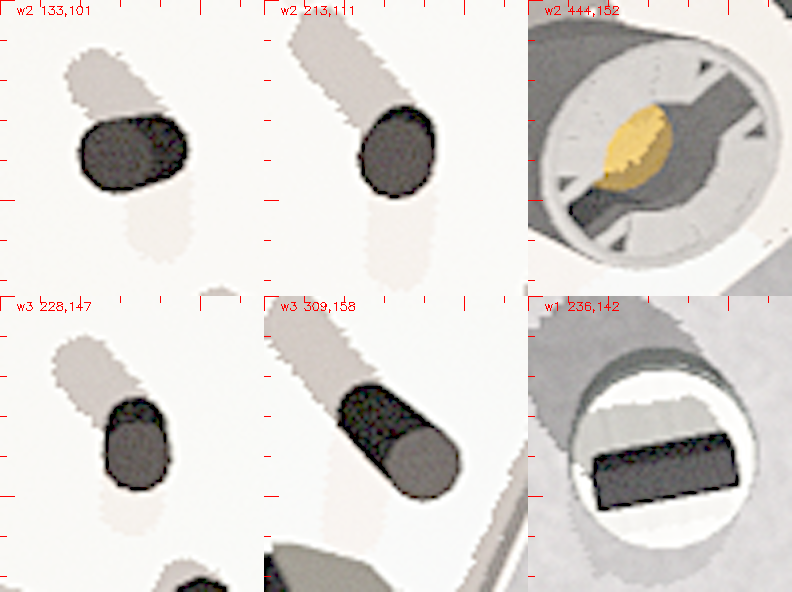

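View pics/t2.png

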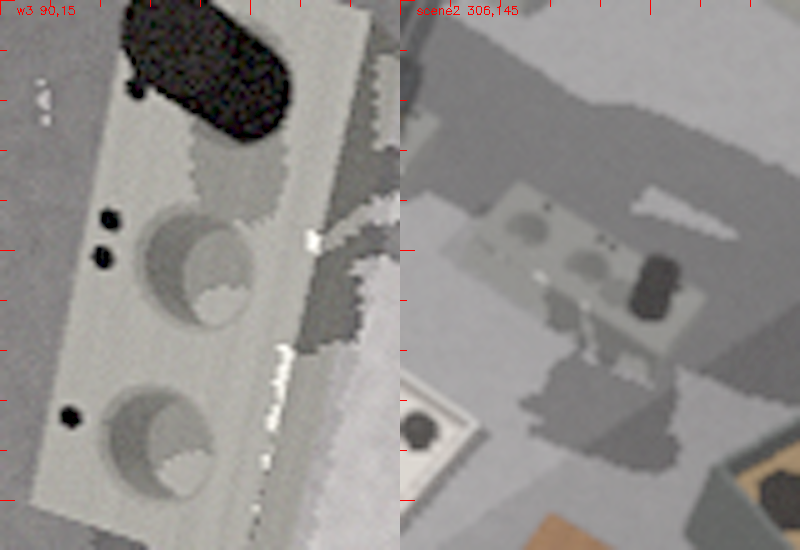

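The tiles show the plug tops clearly in both wrist views:
- **Short plug:** w2 (162.2,140), w3 (262.4,186.7).
- **Long plug:** w2 (246.2,149.2), w3 (349,200).
- **Collar:** top at w2 (477.5,190.7).
- **Cap:** flange in w1 at (271,182.7), bar top at (270.5,186.7).
- **Pocket mouths:** w3 p2 (129,67.8) with two dots beside it, p1 (121.4,103.2) with one dot. In scene2 they are at p2 (343.4,198) and p1 (331.4,190.6).

Run:
```python
from h import *
def t(n,*o): print(n,*[np.round(x,4) for x in tri(*o)])
k=.64
t("short",("w2",162.2,140),("w3",262.4,186.7)); t("short3",("w2",162.2,140),("w3",262.4,186.7),("scene0",439*k,343*k),("side0",349*k,297*k))
t("long",("w2",246.2,149.2),("w3",349,200)); 
t("p1",("w3",121.4,103.2),("scene2",331.4,190.6)); t("p2",("w3",129,67.8),("scene2",343.4,198))
for z,n,u,v in [(.032,"p1",121.4,103.2),(.032,"p2",129,67.8),(.054,"short",262.4,186.7),(.079,"long",349,200)]: print(n,atz("w3",u,v,z).round(4))
print("w2",atz("w2",162.2,140,.054).round(4),atz("w2",246.2,149.2,.079).round(4),"collar",atz("w2",477.5,190.7,.116).round(4))
a=atz("w2",444+(588-528)/4,152+215/4,.116);b=atz("w2",444+(735-528)/4,152+95/4,.116);print("slot yaw",np.arctan2(*(b-a)[1::-1]))
print("cap fl",atz("w1",271,182.7,.051).round(4),"bar",atz("w1",270.5,186.7,.079).round(4))
c=lambda x,y:atz("w1",236+(x-528)/4,142+(y-296)/4,.079)
for p,q in [((597,465),(729,441)),((601,509),(738,486))]:
  d=c(*q)-c(*p);print("bar yaw",np.arctan2(d[1],d[0]),np.linalg.norm(d))
```

```text
short [0.491  0.1065 0.0519] [0.0002 0.0002]
short3 [0.4912 0.1068 0.0541] [0.0008 0.0004 0.0021 0.0018]
long [0.5288 0.0065 0.08  ] [0.0008 0.0008]
p1 [0.5062 0.322  0.02  ] [0.001 0.001]
p2 [0.5519 0.3271 0.0218] [0.0006 0.0006]
p1 [0.5073 0.3164 0.032 ]
p2 [0.5519 0.3223 0.032 ]
short [0.4916 0.1067 0.054 ]
long [0.5279 0.0061 0.079 ]
w2 [0.4913 0.106  0.054 ] [0.5295 0.0065 0.079 ] collar [ 0.603  -0.2405  0.116 ]
slot yaw -0.343863252874099
cap fl [ 0.3919 -0.2694  0.051 ] bar [ 0.392  -0.2674  0.079 ]
bar yaw -0.9337872605511714 0.04079293266523683
bar yaw -0.9461269934535096 0.04261667907442388
```

Request:
{"method": "servo_tool", "body": {
  "angular": [
    [0,0,-0.16],
    [0,0,-0.31],
    [0,0,-0.31],
    [0,0,-0.31],
    [0,0,-0.31],
    [0,0,-0.31],
    [0,0,-0.31],
    [0,0,-0.31]
  ],
  "linear": [
    [-1.9,-1.3,-5],
    [-1.9,-1.3,-10],
    [-1.9,-1.3,-15.5],
    [-1.9,-1.3,-18],
    [-1.9,-1.3,-21],
    [-1.9,-1.3,-23],
    [-1.9,-1.3,-24.1],
    [-1.9,-1.3,-24.1]
  ],
  "grip": [0.6,0.6,0.6,0.6,0.6,0.6,0.6,0.6]
}}

```text
time_s: 3.62
tcp_pos: [0.4909, 0.1065, 0.0595]
orientation: [0.0, 0.998, 0.069, -0.0]
force: [-1.1, -0.0, 0.5]
width: 0.602
finger_force: 0.0
```

Request:
{"method": "servo_tool", "body": {
  "angular": [
    [0,0,0],
    [0,0,0],
    [0,0,0],
    [0,0,0],
    [0,0,0],
    [0,0,0]
  ],
  "linear": [
    [0,0,0],
    [0,0,0],
    [0,0,0],
    [0,0,0],
    [0,0,0],
    [0,0,0]
  ],
  "grip": [0.45,0.35,0.28,0.2,0.2,0.2],
  "newtons": 20
}}

```text
time_s: 4.38
tcp_pos: [0.491, 0.1069, 0.0598]
orientation: [-0.0, 0.998, 0.069, 0.0]
force: [0.7, -0.5, 3.0]
width: 0.256
finger_force: 20.0
```

Request:
{"method": "servo_tool", "body": {
  "angular": [
    [0,0,0],
    [0,0,0],
    [0,0,0],
    [0,0,0],
    [0,0,0],
    [0,0,0],
    [0,0,0]
  ],
  "linear": [
    [0,0,2],
    [0,0,7],
    [0,0,12],
    [-2,5,16],
    [-4,10,16],
    [-4,14,16],
    [-4,14,16]
  ],
  "grip": [0.2,0.2,0.2,0.2,0.2,0.2,0.2]
}}

```text
time_s: 5.25
tcp_pos: [0.4503, 0.2488, 0.2208]
orientation: [-0.0, 0.997, 0.071, 0.0]
force: [-0.2, -0.2, -0.6]
width: 0.253
finger_force: 20.0
```

```bash
python3 -c "
from h import *
grab('wrist','w4'); s=telemetry.get_state();print(s['tcp_pos'],s['width'])"
```

```text
[0.4504804  0.24760582 0.2205877 ] 0.2498321295847911
```

Request:
{"method": "servo_tool", "body": {
  "angular": [
    [0,0,0],
    [0,0,0],
    [0,0,0],
    [0,0,0]
  ],
  "linear": [
    [0,5,0],
    [0,10,0],
    [0,11,0],
    [0,11,0]
  ],
  "grip": [0.2,0.2,0.2,0.2]
}}

```text
time_s: 5.8
tcp_pos: [0.4511, 0.3562, 0.2199]
orientation: [0.0, 0.998, 0.069, -0.0]
force: [-0.1, -0.6, -0.3]
width: 0.246
finger_force: 20.0
```

```bash
python3 -c "
from tiles import *
grab('wrist','w5'); s=telemetry.get_state();print(s['tcp_pos'],s['width'])
L=[]
for t in ('w4','w5'):
    u,v=proj(t,[.53,.319,.032]); print(u,v); L.append((t,u,v))
tiles('pics/t3.png',L,100,140,4,2,.6)
"
```

```text
[0.45109502 0.35578019 0.21986994] 0.2483996545931529
202.64064133454286 94.04230124196624
304.76353086466236 109.77796382952535
```

View pics/t3.png

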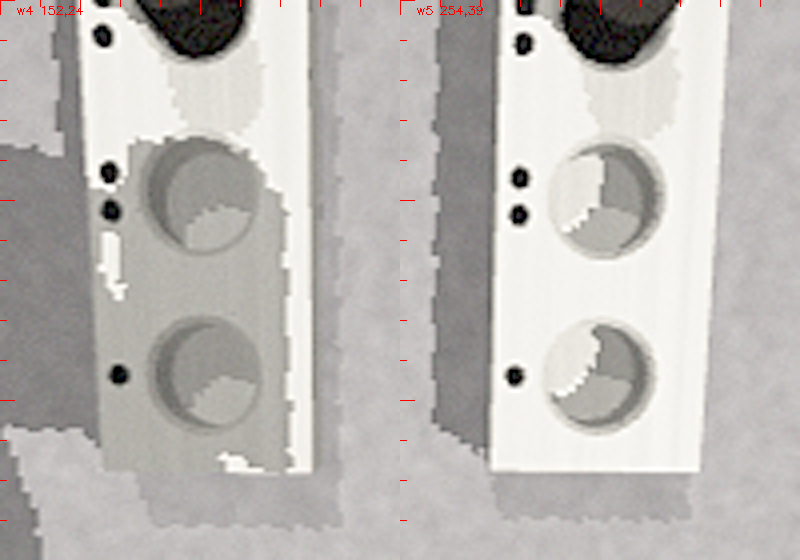

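Both pockets are clear in the two tiles (4×). In w4, p2 is at (202,196) and p1, with one dot, at (206,375). In w5, p2 is at (606,196) and p1 at (599,376). The stored plug is at the top.

Run:
```python
from h import *
a={}
for n,p,q in [("p1",(206,375),(599,376)),("p2",(202,196),(606,196))]:
    o=[("w4",152+p[0]/4,24+p[1]/4),("w5",254+(q[0]-400)/4,39+q[1]/4)]
    print(n,*[np.round(x,4) for x in tri(*o)],[atz(*x,.032).round(4) for x in o])
L=[]
import time
s=telemetry.get_state();print(s['tcp_pos'],s['q'])
```

```text
p1 [0.5064 0.3159 0.0315] [0. 0.] [array([0.5064, 0.3158, 0.032 ]), array([0.5064, 0.3159, 0.032 ])]
p2 [0.5511 0.3217 0.0293] [0.0005 0.0005] [array([0.5503, 0.3211, 0.032 ]), array([0.5513, 0.322 , 0.032 ])]
[0.45109502 0.35578019 0.21986994] [ 6.23567912e-01 -9.55895269e-02  1.69315614e+00 -3.16949444e-04
  1.54428435e+00  2.05611228e+00]
```

Request:
{"method": "servo_tool", "body": {
  "angular": [
    [0,0,0],
    [0,0,0],
    [0,0,0],
    [0,0,0],
    [0,0,0],
    [0,0,0],
    [0,0,0]
  ],
  "linear": [
    [3,-2.5,0],
    [5.5,-4,-5],
    [5.5,-4,-10],
    [5.5,-4,-12.5],
    [5.5,-4,-13],
    [5.5,-4,-13.5],
    [5.5,-4,-13.8]
  ],
  "grip": [0.2,0.2,0.2,0.2,0.2,0.2,0.2]
}}

```text
time_s: 6.72
tcp_pos: [0.5064, 0.3168, 0.0829]
orientation: [-0.0, 0.998, 0.069, 0.001]
force: [-0.7, 0.0, -0.3]
width: 0.253
finger_force: 20.0
```

```bash
python3 -c "
from tiles import *
s=telemetry.get_state();print(s['tcp_pos'],s['width'],s['force'],s['ft_torque'])
"
```

```text
[0.50637782 0.31682421 0.08285098] 0.2533526161956943 [-0.70219096  0.00749378 -0.31411671] [ 0.04900156 -0.01478915  0.00684634]
```

Request:
{"method": "servo_tool", "body": {
  "angular": [
    [0,0,0],
    [0,0,0],
    [0,0,0],
    [0,0,0],
    [0,0,0],
    [0,0,0]
  ],
  "linear": [
    [0,0,-0.5],
    [0,0,-1],
    [0,0,-1.5],
    [0,0,-1.8],
    [0,0,-1.95],
    [0,0,-1.95]
  ],
  "grip": [0.2,0.2,0.2,0.2,0.2,0.2]
}}

```text
time_s: 7.48
tcp_pos: [0.5061, 0.317, 0.0628]
orientation: [-0.0, 0.998, 0.069, 0.0]
force: [-2.0, -1.4, 6.0]
width: 0.252
finger_force: 20.0
```

Request:
{"method": "servo_tool", "body": {
  "angular": [
    [0,0,0],
    [0,0,0],
    [0,0,0],
    [0,0,0],
    [0,0,0],
    [0,0,0],
    [0,0,0],
    [0,0,0]
  ],
  "linear": [
    [0,0,-0.05],
    [0,0,-0.05],
    [0,0,0],
    [0,0,2],
    [0,0,6],
    [0,0,12],
    [-2,-6,15],
    [-2,-6,15]
  ],
  "grip": [0.3,0.4,0.5,0.5,0.5,0.5,0.6,0.6]
}}

```text
time_s: 8.48
tcp_pos: [0.4859, 0.2554, 0.2164]
orientation: [-0.001, 0.998, 0.069, 0.002]
force: [-0.4, 0.0, -0.4]
width: 0.595
finger_force: 0.0
```

```bash
python3 -c "
from tiles import *
grab('wrist','w6'); s=telemetry.get_state();print(s['tcp_pos'],s['width'],s['force'])
u,v=proj('w6',[.53,.319,.032]); print(u,v)
"
```

```text
[0.48589695 0.25568784 0.21518916] 0.5979236009080073 [0.69739333 0.81103937 0.46499061]
204.7987135486168 131.02495036093526
```

Request:
{"method": "servo_tool", "body": {
  "angular": [
    [0,0,0],
    [0,0,0],
    [0,0,0],
    [0,0,0],
    [0,0,0],
    [0,0,0],
    [0,0,0],
    [0,0,0]
  ],
  "linear": [
    [1,-6,0],
    [2,-12,0],
    [3,-18,0],
    [4.2,-24,-1],
    [4.2,-25,-6],
    [4.2,-25,-11],
    [4.2,-25,-14.2],
    [4.2,-25,-14.2]
  ],
  "grip": [0.6,0.6,0.6,0.6,0.6,0.6,0.6,0.6]
}}

```text
time_s: 9.52
tcp_pos: [0.5267, 0.0073, 0.0677]
orientation: [-0.0, 0.998, 0.069, -0.002]
force: [0.2, -0.2, 0.7]
width: 0.601
finger_force: 0.0
```

Request:
{"method": "servo_tool", "body": {
  "angular": [
    [0,0,0],
    [0,0,0],
    [0,0,0],
    [0,0,0],
    [0,0,0],
    [0,0,0]
  ],
  "linear": [
    [0,0,0],
    [0,0,0],
    [0,0,0],
    [0,0,0],
    [0,0,0],
    [0,0,0]
  ],
  "grip": [0.45,0.35,0.28,0.2,0.2,0.2],
  "newtons": 20
}}

```text
time_s: 10.28
tcp_pos: [0.5282, 0.0068, 0.0708]
orientation: [0.0, 0.998, 0.069, 0.0]
force: [-1.9, 0.0, 6.2]
width: 0.251
finger_force: 20.0
```

Request:
{"method": "servo_tool", "body": {
  "angular": [
    [0,0,0],
    [0,0,0],
    [0,0,0],
    [0,0,0],
    [0,0,0],
    [0,0,0],
    [0,0,0],
    [0,0,0]
  ],
  "linear": [
    [0,0,2],
    [0,0,8],
    [0,4,12],
    [0,10,12],
    [0,16,12],
    [-3,22,12],
    [-6,27,12],
    [-6,27,12]
  ],
  "grip": [0.2,0.2,0.2,0.2,0.2,0.2,0.2,0.2]
}}

```text
time_s: 11.28
tcp_pos: [0.4659, 0.2798, 0.1914]
orientation: [-0.0, 0.997, 0.072, 0.0]
force: [-0.1, -0.3, -1.1]
width: 0.253
finger_force: 20.0
```

```bash
python3 -c "
from tiles import *
grab('wrist','w7'); s=telemetry.get_state();print(s['tcp_pos'],s['width'],s['force'])
L=[]
for t in ('w6','w7'):
    u,v=proj(t,[.53,.319,.04]); print(u,v); L.append((t,u,v))
tiles('pics/t4.png',L,100,140,4,2,.6)
"
```

```text
[0.46693534 0.27822441 0.19128504] 0.251376709274133 [ 0.93002848 -0.28878606 -0.16350142]
203.43500982959338 131.3250784463235
227.0882353587492 113.38068192863292
```

View pics/t4.png

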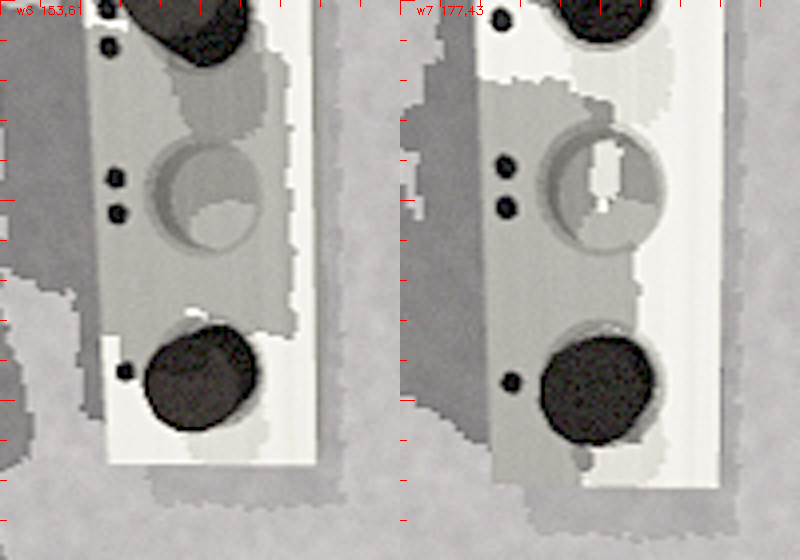

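The short plug stands in the one-dot pocket, and the two-dot pocket in w7 is at about (602,188) at 4×. Next I'll insert the long plug.

Request:
{"method": "servo_tool", "body": {
  "angular": [
    [0,0,0],
    [0,0,0],
    [0,0,0],
    [0,0,0],
    [0,0,0],
    [0,0,0]
  ],
  "linear": [
    [4,2,0],
    [8.3,4.5,0],
    [8.3,4.5,-5],
    [8.3,4.5,-8.5],
    [8.3,4.5,-9.2],
    [8.3,4.5,-9.6]
  ],
  "grip": [0.2,0.2,0.2,0.2,0.2,0.2]
}}

```text
time_s: 12.08
tcp_pos: [0.5516, 0.3212, 0.0951]
orientation: [-0.0, 0.998, 0.069, 0.0]
force: [0.5, 1.0, -0.3]
width: 0.25
finger_force: 20.0
```

```bash
python3 -c "
from h import *
print(atz('w7',177+(602-400)/4,43+188/4,.032).round(4)); s=telemetry.get_state();print(s['tcp_pos'],s['width'],s['force'])"
```

```text
[0.5511 0.322  0.032 ]
[0.55162588 0.3211645  0.09509959] 0.24978869204983578 [ 0.54854426  1.0238273  -0.26111383]
```

Request:
{"method": "servo_tool", "body": {
  "angular": [
    [0,0,0],
    [0,0,0],
    [0,0,0],
    [0,0,0],
    [0,0,0],
    [0,0,0],
    [0,0,0]
  ],
  "linear": [
    [0,0,-0.5],
    [0,0,-1],
    [0,0,-1.5],
    [0,0,-1.9],
    [0,0,-2.1],
    [0,0,-2.15],
    [0,0,-2.15]
  ],
  "grip": [0.2,0.2,0.2,0.2,0.2,0.2,0.2]
}}

```text
time_s: 12.95
tcp_pos: [0.551, 0.3219, 0.0737]
orientation: [-0.0, 0.998, 0.069, 0.0]
force: [-2.9, -3.0, 9.4]
width: 0.252
finger_force: 20.0
```

Request:
{"method": "servo_tool", "body": {
  "angular": [
    [0,0,0],
    [0,0,0],
    [0,0,0],
    [0,0,0],
    [0,0,0.1],
    [0,0,0.28],
    [0,0,0.46],
    [0,0,0.64]
  ],
  "linear": [
    [0,0,0],
    [0,0,0],
    [0,0,2],
    [0,0,7],
    [0,0,13],
    [-2,-4,17],
    [-3,-9,19.5],
    [-4,-14,19.5]
  ],
  "grip": [0.3,0.4,0.45,0.45,0.45,0.5,0.5,0.5]
}}

```text
time_s: 13.95
tcp_pos: [0.5106, 0.1808, 0.2716]
orientation: [0.0, 0.924, 0.383, 0.002]
force: [-0.3, -0.2, -0.8]
width: 0.501
finger_force: 0.0
```

Request:
{"method": "servo_tool", "body": {
  "angular": [
    [0,0,0.18],
    [0,0,0.36],
    [0,0,0.54],
    [0,0,0.72],
    [0,0,0.9],
    [0,0,1.08],
    [0,0,1.26],
    [0,0,1.42]
  ],
  "linear": [
    [-1,-5,0],
    [-2,-10,0],
    [-3,-15,0],
    [-4,-20,0],
    [-5,-25,0],
    [-6,-30,0],
    [-6,-35,0],
    [-6,-40,0]
  ],
  "grip": [0.5,0.5,0.5,0.5,0.5,0.5,0.5,0.5]
}}

```text
time_s: 14.95
tcp_pos: [0.4505, -0.2172, 0.2695]
orientation: [0.001, 0.461, 0.887, 0.0]
force: [1.1, -0.2, -0.2]
width: 0.499
finger_force: 0.0
```

Request:
{"method": "servo_tool", "body": {
  "angular": [
    [0,0,0],
    [0,0,0]
  ],
  "linear": [
    [0,0,0],
    [0,0,0]
  ],
  "grip": [0.5,0.5]
}}

```text
time_s: 15.2
tcp_pos: [0.4509, -0.2154, 0.2686]
orientation: [0.0, 0.465, 0.885, 0.0]
force: [-0.1, 0.9, 0.2]
width: 0.498
finger_force: 0.0
```

```bash
python3 -c "
from h import *
grab('wrist','w8'); s=telemetry.get_state();print(s['tcp_pos'],s['q'],s['force'])
grab('side','side3');grab('scene','scene3')
for p in ([.392,-.268,.079],[.603,-.2405,.116]): print(proj('w8',p))"
```

```text
[ 0.45105149 -0.21492464  0.26845712] [-4.95837828e-01 -2.77476622e-01  1.77200837e+00  1.98313804e-04
  1.64629451e+00 -1.10085045e+00] [1.0110521  0.20750073 0.38133943]
(np.float64(188.96188367474826), np.float64(187.31155236302135))
(np.float64(363.0893410069095), np.float64(283.59396886831837))
```

Request:
{"method": "servo_tool", "body": {
  "angular": [
    [0,0,0],
    [0,0,0],
    [0,0,0],
    [0,0,0]
  ],
  "linear": [
    [-1,-5,0],
    [-2,-9,0],
    [-2,-10,0],
    [-2,-10,0]
  ],
  "grip": [0.5,0.5,0.5,0.5]
}}

```text
time_s: 15.85
tcp_pos: [0.4313, -0.3152, 0.2677]
orientation: [-0.0, 0.464, 0.886, 0.0]
force: [0.3, -0.4, 0.6]
width: 0.5
finger_force: 0.0
```

```bash
python3 -c "
from tiles import *
grab('wrist','w9'); s=telemetry.get_state();print(s['tcp_pos'],s['q'])
L=[]
for t in ('w8','w9'):
  for p in ([.392,-.268,.079],[.603,-.2405,.116]): u,v=proj(t,p);print(u,v);L.append((t,u,v))
tiles('pics/t5.png',L,100,75,4,2,.6)"
```

```text
[ 0.43138695 -0.31471437  0.26774923] [-6.78179583e-01 -1.98696426e-01  1.70803658e+00  2.48828521e-04
  1.63230694e+00 -1.28495126e+00]
188.96188367474826 187.31155236302135
363.0893410069095 283.59396886831837
254.4349432715719 121.94970620124121
440.9959579094544 221.481251584156
```

View pics/t5.png

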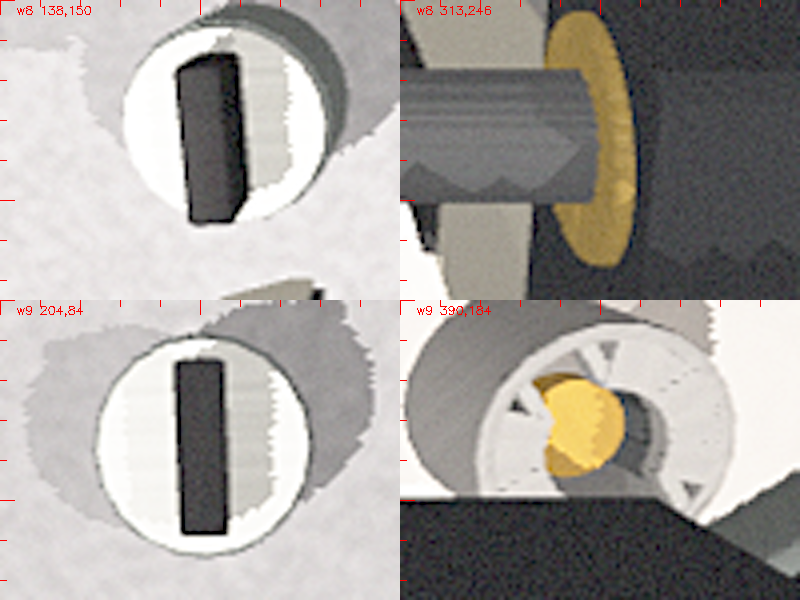

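The bar is clear in both tiles (4×). The top centre is at about (204,143) in w8. In w9 it is at about (202,447), running from (200,360) to (204.5,534), and the flange centres are at (224,125) and (203.5,446). The gripper hides the collar in w8 and covers part of it in w9.

Run:
```python
from h import *
print("bar",tri(("w8",189,185.75),("w9",254.5,120.75))); print("fl",tri(("w8",194,181.2),("w9",254.9,120.5)))
print(atz("w9",254.5,120.75,.079),atz("w8",189,185.75,.079),atz("w9",254.9,120.5,.051),atz("w8",194,181.2,.051))
a=atz("w9",204+50,84+15,.079);b=atz("w9",204+204.5/4,84+234/4,.079);d=a-b;print(np.linalg.norm(d),np.arctan2(d[1],d[0]))
s=telemetry.get_state();w,x,y,z=s["orientation"];m=R.from_quat([x,y,z,w]).as_matrix();print("toolx yaw",np.arctan2(m[1,0],m[0,0]))
# collar outer arc in w9: z .116 circle radius 33mm projected
i=cv2.imread('pics/w9.png')
for c in ([.603,-.2405],[.603,-.238],[.605,-.2405]):
  print(c,[tuple(np.round((np.array(proj('w9',[c[0]+.033*np.cos(t),c[1]+.033*np.sin(t),.116]))-[390,184])*4+[400,300]).astype(int)) for t in np.arange(0,6.28,.785)])
```

```text
bar (array([ 0.39118002, -0.26693641,  0.07759311]), [0.00017239569247891643, 0.0001723956924788033])
fl (array([ 0.39134571, -0.26689444,  0.05185352]), [4.8609963483869376e-05, 4.860996348395363e-05])
[ 0.3913585  -0.26694722  0.079     ] [ 0.39110496 -0.26645752  0.079     ] [ 0.39138819 -0.26691669  0.051     ] [ 0.39124576 -0.26713572  0.051     ]
0.044605762403986206 2.200295891396855
toolx yaw 2.1775833101736506
[0.603, -0.2405] [(np.int64(699), np.int64(519)), (np.int64(736), np.int64(428)), (np.int64(695), np.int64(346)), (np.int64(599), np.int64(325)), (np.int64(506), np.int64(378)), (np.int64(473), np.int64(472)), (np.int64(516), np.int64(549)), (np.int64(609), np.int64(569))]
[0.603, -0.238] [(np.int64(706), np.int64(512)), (np.int64(743), np.int64(420)), (np.int64(703), np.int64(338)), (np.int64(606), np.int64(317)), (np.int64(513), np.int64(370)), (np.int64(479), np.int64(464)), (np.int64(523), np.int64(542)), (np.int64(615), np.int64(561))]
[0.605, -0.2405] [(np.int64(705), np.int64(524)), (np.int64(742), np.int64(432)), (np.int64(701), np.int64(351)), (np.int64(605), np.int64(330)), (np.int64(512), np.int64(383)), (np.int64(479), np.int64(476)), (np.int64(522), np.int64(553)), (np.int64(614), np.int64(573))]
```

Request:
{"method": "servo_tool", "body": {
  "angular": [
    [0,0,0.02],
    [0,0,0.022],
    [0,0,0.022],
    [0,0,0.022],
    [0,0,0.022],
    [0,0,0.022],
    [0,0,0.022]
  ],
  "linear": [
    [-2,2.4,-3],
    [-4,4.8,-7],
    [-4,4.8,-12],
    [-4,4.8,-16],
    [-4,4.8,-18],
    [-4,4.8,-18.8],
    [-4,4.8,-18.8]
  ],
  "grip": [0.4,0.4,0.4,0.4,0.4,0.4,0.4]
}}

```text
time_s: 16.77
tcp_pos: [0.3915, -0.2676, 0.0804]
orientation: [0.0, 0.454, 0.891, -0.0]
force: [0.3, -0.1, -0.4]
width: 0.401
finger_force: 0.0
```

Request:
{"method": "servo_tool", "body": {
  "angular": [
    [0,0,0],
    [0,0,0],
    [0,0,0],
    [0,0,0],
    [0,0,0],
    [0,0,0]
  ],
  "linear": [
    [0,0,0],
    [0,0,0],
    [0,0,0],
    [0,0,0],
    [0,0,0],
    [0,0,0]
  ],
  "grip": [0.3,0.22,0.15,0.08,0.05,0.05],
  "newtons": 50
}}

```text
time_s: 17.52
tcp_pos: [0.3912, -0.2677, 0.08]
orientation: [0.0, 0.454, 0.891, -0.0]
force: [0.4, 1.2, 6.0]
width: 0.149
finger_force: 50.0
```

```bash
python3 -c "
from h import *
s=telemetry.get_state();print(s['tcp_pos'],s['width'],s['force'],s['ft_torque'])
w,x,y,z=s['orientation'];m=R.from_quat([x,y,z,w]).as_matrix();print('toolx yaw',np.arctan2(m[1,0],m[0,0]),m[:,2])"
```

```text
[ 0.39117506 -0.26771347  0.08002112] 0.14887379418838068 [0.35448257 1.18420704 5.96753253] [ 0.21283613 -0.16043269  0.06411465]
toolx yaw 2.1992389045565885 [ 4.28151451e-04 -2.84435168e-04 -9.99999868e-01]
```

Request:
{"method": "servo_tool", "body": {
  "angular": [
    [0,0,0],
    [0,0,0],
    [0,0,0],
    [0,0,0.15],
    [0,0,0.3],
    [0,0,0.45],
    [0,0,0.6],
    [0,0,0.6]
  ],
  "linear": [
    [0,0,1.5],
    [0,0,6],
    [0,0,11],
    [5,-1,16],
    [10,-2,18.5],
    [15,-3,18.5],
    [20,-4,18.5],
    [25,-4.6,18.5]
  ],
  "grip": [0.05,0.05,0.05,0.05,0.05,0.05,0.05,0.05]
}}

```text
time_s: 18.52
tcp_pos: [0.6425, -0.3139, 0.265]
orientation: [-0.0, 0.169, 0.986, -0.0]
force: [-0.1, 0.3, -0.6]
width: 0.15
finger_force: 50.0
```

Request:
{"method": "servo_tool", "body": {
  "angular": [
    [0,0,0],
    [0,0,0],
    [0,0,0]
  ],
  "linear": [
    [2,0,0],
    [2,0,0],
    [2,0,0]
  ],
  "grip": [0.05,0.05,0.05]
}}

```text
time_s: 18.9
tcp_pos: [0.6604, -0.3136, 0.265]
orientation: [-0.0, 0.17, 0.985, -0.0]
force: [0.3, 0.2, -1.3]
width: 0.147
finger_force: 50.0
```

```bash
python3 -c "
from h import *
grab('wrist','w10'); s=telemetry.get_state();print(s['tcp_pos'],s['width'])"
```

```text
[ 0.66023676 -0.31366098  0.26523899] 0.14798836718758424
```

Request:
{"method": "servo_tool", "body": {
  "angular": [
    [0,0,0],
    [0,0,0],
    [0,0,0],
    [0,0,0]
  ],
  "linear": [
    [1.5,4.5,0],
    [3,9,0],
    [3,9,0],
    [3,9,0]
  ],
  "grip": [0.05,0.05,0.05,0.05]
}}

```text
time_s: 19.45
tcp_pos: [0.6904, -0.224, 0.2653]
orientation: [0.0, 0.17, 0.985, -0.0]
force: [0.6, 0.6, -1.3]
width: 0.148
finger_force: 50.0
```

```bash
python3 -c "
from tiles import *
grab('wrist','w11'); s=telemetry.get_state();print(s['tcp_pos'],s['width'],s['q'][5])
w,x,y,z=s['orientation'];m=R.from_quat([x,y,z,w]).as_matrix();print('toolx yaw',np.arctan2(m[1,0],m[0,0]))
L=[]
for t in ('w10','w11'):
  u,v=proj(t,[.603,-.2405,.116]);print(u,v);L.append((t,u,v))
tiles('pics/t6.png',L,100,145,4,2,.6)"
```

```text
[ 0.69036873 -0.22444426  0.26516117] 0.14536012571144538 -1.5770412236154279
toolx yaw 2.798473064854074
313.8442500890814 103.30323880782495
210.62741743750206 105.176190660403
```

View pics/t6.png

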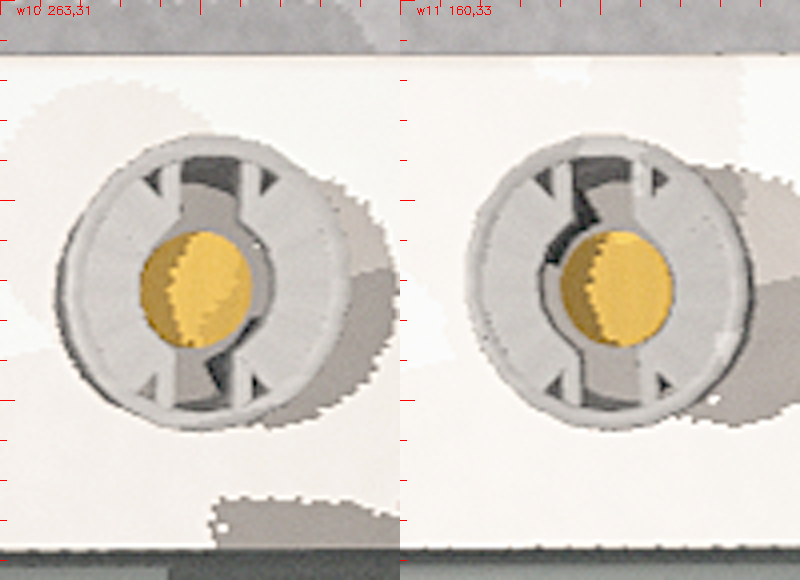

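Both tiles (4×) show the collar, at about (207,283) in w10 and (606,283) in w11. The slot line runs from (210.5,175) to (203.5,390) in w10, and from (600.5,175) to (608.5,390) in w11.

Run:
```python
from h import *
print(tri(("w10",314.75,101.75),("w11",211.5,103.75)),atz("w10",314.75,101.75,.116),atz("w11",211.5,103.75,.116))
for t,o,x0,(a,b) in [("w10",(263,31),0,((210.5,175),(203.5,390))),("w11",(160,33),400,((600.5,175),(608.5,390)))]:
    f=lambda p:atz(t,o[0]+(p[0]-x0)/4,o[1]+p[1]/4,.116)
    d=f(a)-f(b);print(np.arctan2(d[1],d[0]),np.linalg.norm(d))
L=[]
s=telemetry.get_state();print(s['tcp_pos'],s['force'])
```

```text
(array([ 0.60202841, -0.23929421,  0.11576855]), [5.411504282033306e-05, 5.411504282035556e-05]) [ 0.60197418 -0.23931856  0.116     ] [ 0.60210067 -0.23928143  0.116     ]
2.808965843951976 0.047112534294926
2.8007546326432307 0.047293268442689065
[ 0.69036873 -0.22444426  0.26516117] [-0.73134512  0.17567029 -2.77207464]
```

Request:
{"method": "servo_tool", "body": {
  "angular": [
    [0,0,0.006],
    [0,0,0.006],
    [0,0,0.006],
    [0,0,0.006],
    [0,0,0.006],
    [0,0,0.006],
    [0,0,0.006]
  ],
  "linear": [
    [-4.4,-0.7,0],
    [-8.8,-1.5,0],
    [-8.8,-1.5,-4],
    [-8.8,-1.5,-7.5],
    [-8.8,-1.5,-8.5],
    [-8.8,-1.5,-9],
    [-8.8,-1.5,-9.2]
  ],
  "grip": [0.05,0.05,0.05,0.05,0.05,0.05,0.05]
}}

```text
time_s: 20.38
tcp_pos: [0.6034, -0.239, 0.1738]
orientation: [0.001, 0.168, 0.986, -0.0]
force: [1.0, -0.3, -1.9]
width: 0.147
finger_force: 50.0
```

Request:
{"method": "servo_tool", "body": {
  "angular": [
    [0,0,0],
    [0,0,0],
    [0,0,0]
  ],
  "linear": [
    [0,0,-0.2],
    [0,0,-0.4],
    [0,0,-0.4]
  ],
  "grip": [0.05,0.05,0.05],
  "newtons": 60
}}

```text
time_s: 20.75
tcp_pos: [0.6031, -0.2386, 0.1687]
orientation: [0.0, 0.167, 0.986, -0.0]
force: [-0.1, 0.1, -2.2]
width: 0.146
finger_force: 60.0
```

Request:
{"method": "servo_tool", "body": {
  "angular": [
    [0,0,0],
    [0,0,0],
    [0,0,0],
    [0,0,0],
    [0,0,0]
  ],
  "linear": [
    [-0.04,-0.03,-0.2],
    [-0.04,-0.03,-0.4],
    [-0.04,-0.03,-0.6],
    [-0.04,-0.03,-0.8],
    [-0.04,-0.03,-0.8]
  ],
  "grip": [0.05,0.05,0.05,0.05,0.05]
}}

```text
time_s: 21.38
tcp_pos: [0.6027, -0.2389, 0.161]
orientation: [0.0, 0.167, 0.986, -0.0]
force: [-1.2, 1.5, 2.9]
width: 0.144
finger_force: 60.0
```

Request:
{"method": "servo_tool", "body": {
  "angular": [
    [0,0,0],
    [0,0,0],
    [0,0,0],
    [0,0,0],
    [0,0,0],
    [0,0,0]
  ],
  "linear": [
    [0,0,-0.2],
    [0,0,-0.4],
    [0,0,-0.6],
    [0,0,-0.75],
    [0,0,-0.9],
    [0,0,-0.9]
  ],
  "grip": [0.05,0.05,0.05,0.05,0.05,0.05]
}}

```text
time_s: 22.12
tcp_pos: [0.6028, -0.239, 0.1526]
orientation: [0.0, 0.167, 0.986, -0.0]
force: [-4.2, 2.0, 10.0]
width: 0.145
finger_force: 60.0
```

Request:
{"method": "servo_tool", "body": {
  "angular": [
    [0,0,0],
    [0,0,0],
    [0,0,0],
    [0,0,0]
  ],
  "linear": [
    [-0.04,0.02,-0.1],
    [-0.04,0.02,-0.15],
    [-0.04,0.02,-0.2],
    [-0.04,0.02,-0.2]
  ],
  "grip": [0.05,0.05,0.05,0.05]
}}

```text
time_s: 22.62
tcp_pos: [0.6027, -0.2389, 0.1511]
orientation: [0.001, 0.167, 0.986, -0.0]
force: [-2.9, 1.0, 11.6]
width: 0.147
finger_force: 60.0
```

Request:
{"method": "servo_tool", "body": {
  "angular": [
    [0,0,-0.08],
    [0,0,-0.2],
    [0,0,-0.35],
    [0,0,-0.5],
    [0,0,-0.65],
    [0,0,-0.8],
    [0,0,-0.8]
  ],
  "linear": [
    [0,0,0],
    [0,0,0],
    [0,0,0],
    [0,0,0],
    [0,0,0],
    [0,0,0],
    [0,0,0]
  ],
  "grip": [0.05,0.05,0.05,0.05,0.05,0.05,0.05]
}}

```text
time_s: 23.5
tcp_pos: [0.603, -0.2391, 0.1513]
orientation: [0.002, 0.539, 0.842, 0.0]
force: [-0.2, -1.0, 11.2]
width: 0.145
finger_force: 60.0
```

```bash
python3 -c "
from h import *
s=telemetry.get_state();print(s['tcp_pos'],s['width'],s['force'],s['ft_torque'])
w,x,y,z=s['orientation'];m=R.from_quat([x,y,z,w]).as_matrix();print('toolx yaw',np.arctan2(m[1,0],m[0,0]))"
```

```text
[ 0.60298819 -0.23907132  0.15128016] 0.14464770331246007 [-0.1841593  -1.02878843 11.15689977] [-0.05862831 -0.0777485  -0.04846214]
toolx yaw 2.002829782946757
```

Request:
{"method": "servo_tool", "body": {
  "angular": [
    [0,0,-0.12],
    [0,0,-0.27],
    [0,0,-0.42],
    [0,0,-0.57],
    [0,0,-0.7],
    [0,0,-0.77],
    [0,0,-0.77]
  ],
  "linear": [
    [0,0,0],
    [0,0,0],
    [0,0,0],
    [0,0,0],
    [0,0,0],
    [0,0,0],
    [0,0,-0.05]
  ],
  "grip": [0.05,0.05,0.05,0.05,0.05,0.05,0.05]
}}

```text
time_s: 24.38
tcp_pos: [0.603, -0.2391, 0.151]
orientation: [0.001, 0.816, 0.579, 0.001]
force: [-0.8, -0.4, 16.6]
width: 0.146
finger_force: 60.0
```

Request:
{"method": "servo_tool", "body": {
  "angular": [
    [0,0,0],
    [0,0,0],
    [0,0,0]
  ],
  "linear": [
    [0,0,-0.03],
    [0,0,-0.06],
    [0,0,-0.06]
  ],
  "grip": [0.05,0.05,0.05]
}}

```text
time_s: 24.75
tcp_pos: [0.6031, -0.2391, 0.151]
orientation: [0.002, 0.815, 0.579, 0.001]
force: [-2.5, 1.4, 19.1]
width: 0.151
finger_force: 60.0
```

```bash
python3 -c "
from h import *
s=telemetry.get_state();print(s['tcp_pos'],s['width'],s['force'],s['ft_torque'])
w,x,y,z=s['orientation'];m=R.from_quat([x,y,z,w]).as_matrix();print('toolx yaw',np.arctan2(m[1,0],m[0,0]))"
```

```text
[ 0.60307859 -0.23908534  0.1510223 ] 0.15082885742370777 [-2.45836207  1.44141835 19.09958075] [ 0.25131952  0.47809262 -0.06842888]
toolx yaw 1.2351865303377862
```

Request:
{"method": "servo_tool", "body": {
  "angular": [
    [0,0,0],
    [0,0,0],
    [0,0,0],
    [0,0,0]
  ],
  "linear": [
    [0,0,-0.05],
    [0,0,-0.08],
    [0,0,-0.08],
    [0,0,-0.08]
  ],
  "grip": [0.05,0.05,0.05,0.05]
}}

```text
time_s: 25.25
tcp_pos: [0.6031, -0.2391, 0.151]
orientation: [0.002, 0.815, 0.579, 0.001]
force: [-5.8, 3.4, 24.9]
width: 0.146
finger_force: 60.0
```

```bash
python3 -c "
from tiles import *
grab('side','side9');grab('scene','scene9');grab('wrist','w12')
s=telemetry.get_state();print(s['tcp_pos'],s['width'],s['force'],s['ft_torque'])
L=[]
for t in ('side9','scene9'):
  for p in ([.603,-.239,.12],[.53,.32,.04]): L.append((t,*proj(t,p)))
tiles('pics/t7.png',L,100,75,4,2,.6)"
```

```text
[ 0.60306193 -0.23910533  0.15096641] 0.14607050354032194 [-5.27395756  2.80306138 24.2112347 ] [ 0.39961976  1.17208381 -0.0918248 ]
```

View pics/t7.png

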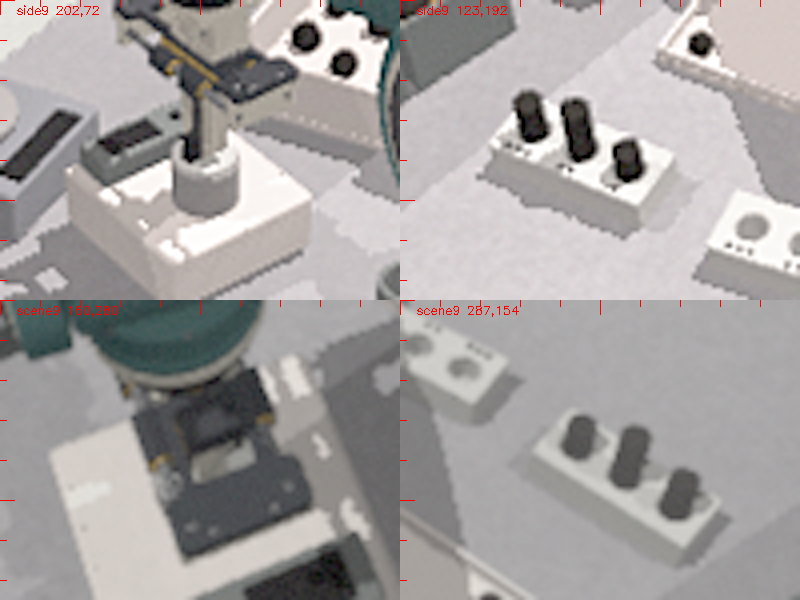

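The rack holds all three plugs upright with the right one in each pocket, and the cap is down on the collar. There is a small tilting moment, so I'll level the tool by a few milliradians.

Request:
{"method": "servo_tool", "body": {
  "angular": [
    [0.001,0.003,0],
    [0.002,0.005,0],
    [0.002,0.005,0],
    [0.002,0.005,0]
  ],
  "linear": [
    [-0.02,0.01,0],
    [-0.03,0.02,0],
    [-0.03,0.02,0],
    [-0.03,0.02,0]
  ],
  "grip": [0.05,0.05,0.05,0.05]
}}

```text
time_s: 25.9
tcp_pos: [0.6031, -0.2391, 0.151]
orientation: [0.0, 0.815, 0.579, -0.0]
force: [-1.6, 0.4, 22.1]
width: 0.142
finger_force: 60.0
```

```bash
python3 -c "
from h import *
s=telemetry.get_state();print(s['tcp_pos'],s['width'],s['force'],s['ft_torque'])
w,x,y,z=s['orientation'];m=R.from_quat([x,y,z,w]).as_matrix();print('toolx yaw',np.arctan2(m[1,0],m[0,0]),m[:,2])"
```

```text
[ 0.60312113 -0.23911133  0.15101102] 0.14196989362437115 [-1.58723741  0.42649386 22.09670039] [ 0.03173621  0.24480615 -0.07157076]
toolx yaw 1.2351494447044629 [-2.47652468e-04 -2.16162356e-04 -9.99999946e-01]
```

```bash
python3 -c "
from cell import ticket
print(ticket.sign_off())"
```

```text
the job is handed in; nothing more can be done
None
```

I handed the job in at about 26 s: the short plug stands in the one-dot pocket and the long plug in the two-dot pocket, and the cap is turned a quarter clockwise and held pressed flat on the collar at about 22 N.

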